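Clip a painted puppet limb onto the drying board

ROBOT

A 6-joint arm with a two-finger parallel gripper is mounted at the origin on the work surface; the furniture and walls round the work are solid. World frame = base frame: x ahead of the robot, y to its left, z up, the work surface at z = 0. Lengths are in mm, angles in rad, forces in N, time in s.
With the tool pointing down it reaches from about 350 to 850 mm from the base axis. Payload 8.1 kg.
Tool frame: the origin (TCP) lies between the finger pads; the fingertips stand 14 mm ahead of it and the grasp point (between the pads) lies 5 mm behind it (tip_reach is the z of the fingertips in the tool frame, in mm); z points along the fingers, y is the line along which they close (so a half turn about z gives the same grasp; the last joint's range is limited). The gripper opens to 93 mm and grips with 3 to 60 N. Pads are 15 mm wide; open, the fingers measure 128 mm over their backs; the gripper's body (75 mm by 188 mm) begins 65 mm behind the grasp point.
Start: joints at [1.14, 0.13, 1.488, -0, 1.523, -0.085], TCP at [203.348, 564.495, 232.635] pointing down, gripper open.
Joint ranges: [-2.96, 2.96], [-0.89, 2.26], [0.02, 2.5], [-1.34, 4.48], [0, 2.73], [-2.66, 2.66]. Speed limits (rad/s): [2.39, 2.39, 2.79, 3.14, 3.14, 3.14].

INTERFACE

Orientations are given as a unit quaternion [x, y, z, w].
In Python, from rig import get_obs, read_camera, camera_params, close_job, tip_reach gives the robot as it stands. The module is installed in compiled form; this text tells all that it offers.
- The arm moves only by the tool step_arm, never from a script. Its argument "deltas" is a list that holds one entry, the list of rows, each a list of 5 numbers: the shift along the tool's x, y, z in cm, then the turn about the tool's z in degrees, then the opening, from -1 (shut) to 1 (fully open). In form: [[[dx, dy, dz, yaw, fingers], ...]]. A call has 1 to 12 rows; each row is the pose to reach, as a shift and turn from the pose commanded when the call began, along the tool's axes at that moment; what a row does not reach only later rows make up. A row lasts 1/12 s, in which the tool goes at most 41.7 mm and 7.16 degrees, less where a joint would pass 70% of its speed; a pose out of reach is approached as far as the arm can. A call with a gripper value outside its range is refused whole. The fingers move at their own pace and stop on an object; "squeeze" is the grip in N (left out, the last holds). Time passes only in rows, so rows that repeat a pose let the fingers close. It gives the time, the measured TCP pose, the force, the opening and the grip force at its end, in the units of the state.
- get_obs(): the state, without advancing time (a new reading comes with each control period).
- read_camera(name): name is "side" or "top" or "wrist"; returns (picture, depth): 400x640x3 uint8, blue, green, red; 400x640 float32, mm along the optical axis (not along the pixel's ray), 0 where there is no reading.
- camera_params(name): a dict with "intrinsics" (3x3 intrinsics, pixels), "dist_coeffs" ([k1, k2, p1, p2, k3] as OpenCV has them; the pictures are not rectified), "extrinsics" (4x4, takes a point from world to camera coordinates); the wrist camera has in their place "T_tool_cam" (4x4, takes a point from camera to tool coordinates, whose origin is the TCP and whose axes are the flange's). Camera axes: x right, y down, z forward; pixel columns grow to the right and rows downward; lengths in mm; the calibration is good to about 2 mm. A picture is of the moment at which its call begins: read the wrist's pose just before it. camera_params takes no time and is no camera call.
- close_job(): hands the job in; it is judged then, once.
The state is a dict: "clock": time; "qpos": joint angles; "joint_vel": joint speeds; "joint_efforts": joint torques, N m; "position": TCP position; "tool_rot": TCP orientation; "ft_force": force on the tool from outside, world axes, zero at the start; "wrist_torque": the same for the moment, N m; "grip_width": finger opening in mm; "grasp_force": force on a finger pad.
Only numpy, scipy, OpenCV 4.12 (cv2) and the standard library are available. Lean on these libraries where they do the work, as an engineer would, in place of code of your own. Each camera call takes 0.05 s, during which the arm holds its last target. There are 200 camera calls.

TASK

Lift the blue puppet limb out of its wooden cradle by the orange grip of its snap hook. Press the hook's sprung gate over the steel bar of the eye on the sloping drying board, so that the bar goes in and the gate snaps shut behind it, and leave the limb hanging there. Leave the red paint tube and the screw tin where they are.

Things in the scene. Friction and masses are not known exactly. Their poses are not given: they have to be found in the camera images.
- hook: Steel snap hook rigidly joined to a blue puppet limb; 230 mm long in all, 0.14 kg. Origin: the gate's hinge pin, mid-thickness. +x from the pin to the nose, +z from the gate to the orange grip; it starts on edge in the cradle, +z up. Frame of 8 mm round steel in the plane y = 0. Limb: striped, 126 long, 44 wide, 32 high, x -25 to -151, z 2 to 35 mm.
- grip (a point): Middle of the flat orange grip on the hook's back, at hook x = 38, y = 0, z = 53 mm; axes as the hook. The grip spans x 10 to 66, y -6 to 6 (12 mm thick: pinch it across y), z 34 to 68 mm; black ribs mark its middle. Below it the hook's back bar runs along z = 35 mm; fingers that reach below z = 31 mm would get in the way of the eye.
- pocket (a point): Front pocket of the loop, above the nose, where the eye's bar ends up: hook x = 60, z = 14 mm. Axes as the hook. With the gate shut the loop is free from x = -2 to 70 and z = 4 to 31 mm (rear bar centred at x = -6, front bar at x = 74, back bar at z = 35).
- nose (a point): Round tip of the hook's nose, hook x = 50, z = 0 mm; axes as the hook. The nose (8 mm bar) runs from here forward to the front bar. The bar of the eye enters just behind this tip, at hook x = 32 to 46 mm, pressing the gate in.
- gate (a joint): Angle of the sprung gate, rad: 0 shut, grows to 0.8 as it swings into the loop. An 8 mm dark bar, hook x = 0 to 48 mm. At 40 mm from the pin it takes about 1.5 N at first, 4 N at 0.8. When the eye's bar is at hook z above 10 mm, drawing the hook back (its -x) by about 22 mm brings the bar over the nose into the pocket and the gate springs shut.
- cradle: Fixed pale wood cradle, 200 by 60 mm, 54 mm high; origin on the table below the hook's pin, +x along the hook. The pin starts 34 mm above the table. A fork (10 mm walls, 14 mm apart, tops at 54 mm) holds the nose at x = 62 mm; a channel with walls 48 mm high holds the limb at x = -85 mm. The hook lifts straight up out of it.
- board: Fixed plywood drying board on a stand, 150 mm wide, 290 mm long, sloping 30 degrees, its face turned up and to the robot; lower edge 80 mm, top edge 0.23 m above the table. Origin on the table under its middle, +x horizontal and uphill, z up. Face normal (-0.5, 0, 0.866), uphill along the face (0.866, 0, 0.5) in its frame. A dark steel hoop stands over its upper end.
- eye (a point): Centre of the bar of the steel eye, a staple of 8 mm round bar on the board. The bar is level, along the board's y, 60 mm free between its legs; its centre stands 28 mm off the face along the normal, 45 mm below the board's upper edge. Axes as the board. The hook goes on square to the face, its +x uphill.
- tube_red: Bystander: red paint tube with black cap, 110 by 31 by 27 mm, lying in the gap between the board and the cradle; origin under its middle.
- screw_tin: Bystander: round open brass-coloured tin of screws, 70 mm wide, 22 mm high, on the robot's side of the red tube; origin under its middle.
- hoop (a point): Middle of the hoop's level crossbar, a 10 mm dark steel bar along the board's y, 0.13 m wide. It stands 80 mm uphill of the eye's bar and 110 mm farther out along the face normal, so almost straight above the eye (about 0.36 m above the table): a gripper pointing straight down runs into it; one square to the face clears it. Axes as the board.

How it is judged (in metres and radians):
On the way:
1. the bar of the eye presses the gate open (value of joint gate above 0.2 rad and distance between eye and hook below 0.085 m and contact force between gate and board above 0.3 N), for 0.05 s.
At the end, for the whole second after the job is handed in: the bar of the eye is inside the loop of the hook (between frame and gate), the gate is shut to within 0.1 rad, and the hook hangs at rest (below 30 mm/s) on the board (x of eye in the frame of hook between -0.002 and 0.072 m and z of eye in the frame of hook between 0.003 and 0.033 m and y of hook in the frame of eye between -0.035 and 0.035 m and value of joint gate below 0.1 rad and linear speed of hook below 0.03 m/s and height (world z) of hook above 0.08 m); the robot touches nothing.
It fails at once if the red paint tube or the screw tin is moved more than 20 mm (distance of any of tube_red, screw_tin from where it was at the start of the episode above 0.02 m).
It also fails if it takes over 51 s, if anything falls off the work surface, if the arm or the gripper's body presses on something with over 40 N, if the wrist force passes 120 N, or if a joint passes its speed limit or range.

## Working session

There is one attempt and no reset: what is moved stays moved. The work goes in short steps, Python scripts to look and compute and a tool call to move; the robot and the scene stay as the last step left them, time stands still between calls to the robot, and variables do not carry over. Pictures are saved under pics/ and viewed, at most 13 in all, crops included, and the job is handed in when it is done.

Besides the shell and the picture viewer there is one more tool, called after "Call:" by a JSON object that holds its "op" and its "data". step_arm: Moves the arm, as the interface text tells. Its arguments: {"type":"object","properties":{"deltas":{"type":"array"},"squeeze":{"type":"number"}},"required":["deltas"]}

```bash
mkdir -p pics; cat > h.py <<'E'
import numpy as np, cv2
from rig import *
from scipy.spatial.transform import Rotation as R
def grab(n,tag):
    o=get_obs(); im,d=read_camera(n); np.savez('pics/%s.npz'%tag,im=im,d=d,p=o['position'],q=o['tool_rot']); cv2.imwrite('pics/%s.png'%tag,im); return im,d
def load(tag):
    return np.load('pics/%s.npz'%tag)
def world(n,tag,u,v,z=None):
    f=load(tag);P=camera_params(n);K=np.array(P['intrinsics'])
    dd=f['d'][int(v)-1:int(v)+2,int(u)-1:int(u)+2]; z=z or float(np.median(dd[dd>0])) 
    xy=cv2.undistortPoints(np.array([[[u,v]]],float),K,np.array(P['dist_coeffs']))[0,0]
    c=np.array([xy[0]*z,xy[1]*z,z,1])
    if n=='wrist':
        T=np.eye(4);T[:3,:3]=R.from_quat(f['q']).as_matrix();T[:3,3]=f['p'];M=T@np.array(P['T_tool_cam'])
    else: M=np.linalg.inv(np.array(P['extrinsics']))
    return (M@c)[:3]
E
python3 - <<'E'
from h import *
for n in('top','side'):
    grab(n,n+'0'); P=camera_params(n); M=np.linalg.inv(np.array(P['extrinsics'])); print(n,M[:3,3].round(),M[:3,2].round(2),P['intrinsics'][0][0])
print(get_obs(),tip_reach, np.array(camera_params('wrist')['T_tool_cam']).round(2))
E
```

```text
top [ 258.  -32. 1309.] [ 0.2  -0.01 -0.98] 407.5791918279549
side [ 142. -562.  818.] [ 0.39  0.6  -0.7 ] 373.91713932480116
{'clock': 0.1, 'qpos': array([ 1.13961239e+00,  1.31072760e-01,  1.48915510e+00,  2.76668960e-05,
        1.52302831e+00, -8.54294229e-02]), 'joint_vel': array([ 0.00012451, -0.0015968 , -0.00273661, -0.00035337, -0.00217131,
       -0.0021804 ]), 'joint_efforts': array([ 9.71113986e-04, -5.61346328e+01, -4.93089795e+01,  7.70060043e-02,
        2.92717782e-02,  1.95638727e-06]), 'position': array([203.12345385, 564.04786602, 231.70842939]), 'tool_rot': array([ 1.72018028e-01,  9.85093450e-01, -8.00634167e-04, -2.25826158e-04]), 'ft_force': array([-0.18776206, -0.00778378,  0.21633759]), 'wrist_torque': array([-0.0201418 , -0.02547917,  0.03073103]), 'grasp_force': 0.0, 'grip_width': 92.45066803855148} 14.0 [[  -0.     -0.97   -0.25   70.64]
 [   1.     -0.      0.      0.55]
 [  -0.     -0.25    0.97 -151.13]
 [   0.      0.      0.      1.  ]]
```

View pics/top0.png

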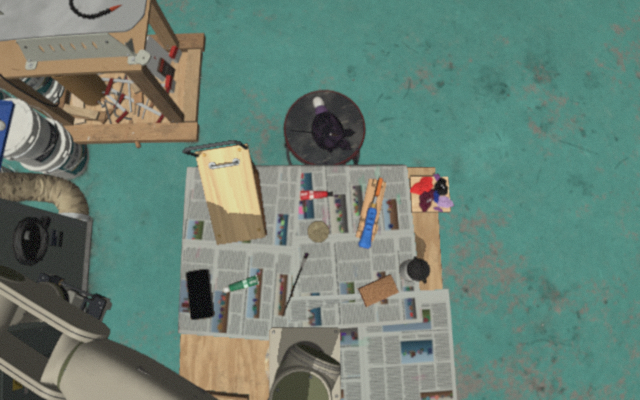

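View pics/side0.png

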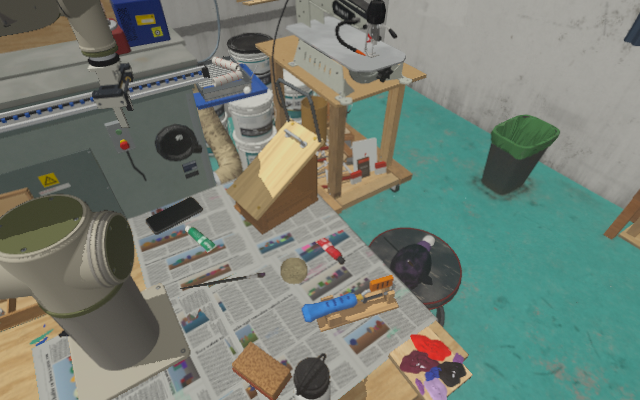

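```bash
python3 - <<'E'
from h import *
im=load('top0')['im']
a=cv2.resize(im[135:255,175:295],(600,600),interpolation=cv2.INTER_CUBIC)[:, :400]
b=cv2.resize(im[170:255,345:402],(400,600),interpolation=cv2.INTER_CUBIC)
cv2.imwrite('pics/c1.png',np.hstack([a,b]))
s=load('side0')['im']
a=cv2.resize(s[115:235,225:345],(400,400),interpolation=cv2.INTER_CUBIC);b=cv2.resize(s[260:340,290:410],(600,400),interpolation=cv2.INTER_CUBIC)[:, :400]
cv2.imwrite('pics/c2.png',np.hstack([a,b]))
E
```

```text
(no output)
```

View pics/c1.png

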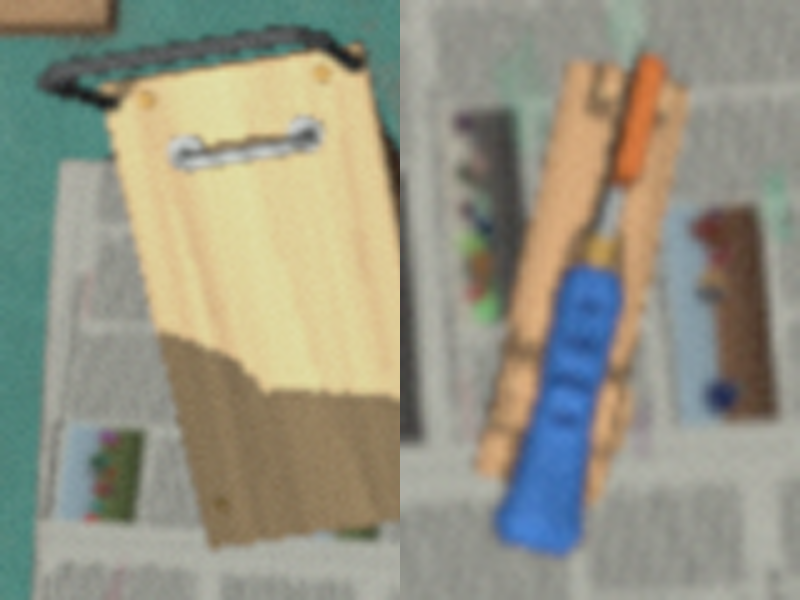

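View pics/c2.png

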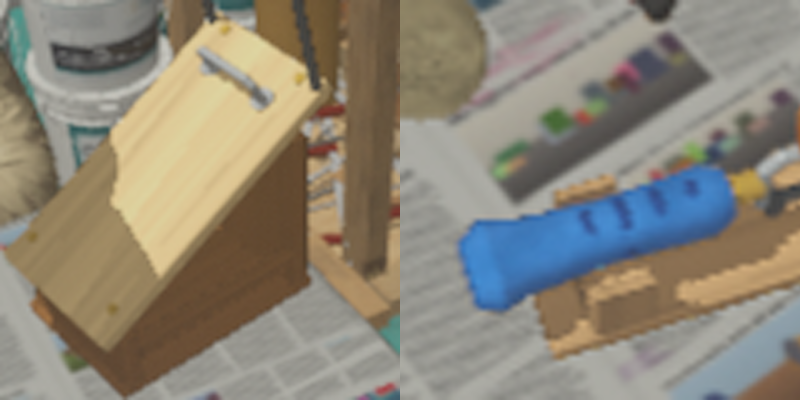

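```bash
cat >> h.py <<'E'
def atz(n,tag,u,v,h):
    a=world(n,tag,u,v,500.);b=world(n,tag,u,v,1000.); return a+(b-a)*(h-a[2])/(b[2]-a[2])
def pix(n,p):
    P=camera_params(n);E=np.array(P['extrinsics']);return cv2.projectPoints(np.array([p],float),cv2.Rodrigues(E[:3,:3])[0],E[:3,3],np.array(P['intrinsics']),np.array(P['dist_coeffs']))[0][0,0]
E
python3 - <<'E'
from h import *
pr=lambda l,p:print(l,p.round(1))
e1=atz('top','top0',212,166,232);e2=atz('top','top0',236,161.6,232);pr('eye',e1);pr('eye',e2);pr('mid',(e1+e2)/2)
pr('TL',atz('top','top0',196.6,153,230));pr('TR',atz('top','top0',247.4,144,230));pr('BL',atz('top','top0',217.4,244.6,82))
a=atz('top','top0',377.2,195.2,102);b=atz('top','top0',381.5,178.1,102);pr('g',a);pr('g',b);pr('gm',(a+b)/2)
pr('limb end',atz('top','top0',345+140/7.02,170+548/7.06,50));
# side: eye ends in crop a scale 3.333
for u,v in((205,52),(265,100)): pr('side eye',atz('side','side0',225+u/3.333,115+v/3.333,232))
# plane fit of board by depth in top
pts=np.array([world('top','top0',u,v) for u in range(212,236,3) for v in range(175,220,4)]);c=pts.mean(0);n=np.linalg.svd(pts-c)[2][2];n*=np.sign(n[2]);pr('n',n*100);pr('c',c)
# orange pts both
for n in('top','side'):
    f=load(n+'0');h=cv2.cvtColor(f['im'],cv2.COLOR_BGR2HSV);m=(h[...,0]<12)&(h[...,0]>3)&(h[...,1]>180)&(h[...,2]>120)
    P=[]
    for v,u in np.argwhere(m):
        if f['d'][v,u]>0:
            p=world(n,n+'0',u,v)
            if 450<p[0]<800 and -300<p[1]<0 and p[2]>60:P.append(p)
    P=np.array(P);print(n,len(P));pr('',np.percentile(P,[2,50,98],axis=0))
    t=P[P[:,2]>95];pr('top',t.mean(0));print(len(t), t.min(0).round(),t.max(0).round())
E
```

```text
eye [560.3 248.4 232. ]
eye [572.3 182.4 232. ]
mid [566.3 215.4 232. ]
TL [598.7 294.2 230. ]
TR [623.6 152.8 230. ]
BL [357.  260.2  82. ]
g [ 502.8 -223.3  102. ]
g [ 556.1 -238.4  102. ]
gm [ 529.4 -230.9  102. ]
limb end [ 348.5 -188.1   50. ]
side eye [555.5 235.2 232. ]
side eye [561.9 149.1 232. ]
n [-49.2  -7.3  86.7]
c [488.5 233.7 153.2]
top 7
 [[ 507.2 -233.7   99.7]
 [ 525.5 -226.7  100.5]
 [ 552.6 -223.1  101.8]]
top [ 529.  -227.8  100.6]
7 [ 507. -234.  100.] [ 553. -223.  102.]
side 0Traceback (most recent call last):
  File "<stdin>", line 19, in <module>
    return _quantile_unchecked(
        a, q, axis, out, overwrite_input, method, keepdims, weights)
    return _ureduce(a,
                    func=_quantile_ureduce_func,
    ...<5 lines>...
                    overwrite_input=overwrite_input,
                    method=method)
    r = func(a, **kwargs)
    result = _quantile(arr,
                       quantiles=q,
    ...<2 lines>...
                       out=out,
                       weights=wgt)
    slices_having_nans = np.isnan(arr[-1, ...])
                                  ~~~^^^^^^^^^
IndexError: index -1 is out of bounds for axis 0 with size 0
```

```bash
cat >> h.py <<'E'
def to(p,yaw=None):
    o=get_obs();M=R.from_quat(o['tool_rot']).as_matrix();d=M.T@(np.array(p)-o['position'])/10
    y=np.degrees(np.arctan2(M[1,0],M[0,0]));dy=0 if yaw is None else (y-yaw+180)%360-180
    print('t',round(o['clock'],2),'pos',o['position'].round(1),'yaw',round(y,2),'q',o['qpos'].round(2),'W',round(o['grip_width'],1),'F',o['ft_force'].round(1),'tilt',M[:,2].round(3),'\n delta',d.round(2),'turn',round(dy,1))
E
python3 -c "
from h import *
to([520,-228,232],166)"
```

```text
t 0.1 pos [203.1 564.  231.7] yaw 160.19 q [ 1.14  0.13  1.49  0.    1.52 -0.09] W 92.5 F [-0.2 -0.   0.2] tilt [-0.001 -0.001 -1.   ] 
 delta [-56.66 -63.78   0.07] turn -5.8
```

Call:
{"op": "step_arm", "data": {"deltas": [[[0, 0, -4, 0, 1], [0, 0, -8, 0, 1], [0, 0, -11, 0, 1], [-28, -32, -11, -5.8, 1], [-28, -32, -11, -5.8, 1], [-28, -32, -11, -5.8, 1], [-28, -32, -11, -5.8, 1], [-28, -32, -11, -5.8, 1], [-28, -32, -11, -5.8, 1], [-28, -32, -11, -5.8, 1], [-28, -32, -11, -5.8, 1], [-28, -32, -11, -5.8, 1]]]}}

```text
clock: 1.1
position: [340.0, 213.4, 342.4]
tool_rot: [0.122, 0.993, -0.0, 0.0]
ft_force: [0.8, 0.7, 0.4]
grip_width: 93.1
grasp_force: 0.0
```

```bash
python3 -c "
from h import *
to([520,-228,232],166)"
```

```text
t 1.1 pos [340.  213.4 342.4] yaw 166.02 q [ 0.43 -0.44  1.8  -0.    1.78 -0.89] W 93.1 F [0.8 0.7 0.4] tilt [ 0. -0. -1.] 
 delta [-28.13 -38.48  11.04] turn 0.0
```

Call:
{"op": "step_arm", "data": {"deltas": [[[-28.1, -38.5, 0, 0, 1], [-28.1, -38.5, 0, 0, 1], [-28.1, -38.5, 0, 0, 1], [-28.1, -38.5, 0, 0, 1], [-28.1, -38.5, 0, 0, 1], [-28.1, -38.5, 11, 0, 1], [-28.1, -38.5, 11, 0, 1], [-28.1, -38.5, 11, 0, 1], [-28.1, -38.5, 11, 0, 1], [-28.1, -38.5, 11, 0, 1], [-28.1, -38.5, 11, 0, 1], [-28.1, -38.5, 11, 0, 1]]]}}

```text
clock: 2.1
position: [519.4, -228.3, 231.1]
tool_rot: [0.122, 0.993, 0.0, -0.0]
ft_force: [0.2, 0.7, 0.3]
grip_width: 92.9
grasp_force: 0.0
```

Call:
{"op": "step_arm", "data": {"deltas": [[[0, 0, 0, 0, 1], [0, 0, 0, 0, 1], [0, 0, 0, 0, 1], [0, 0, 0, 0, 1]]]}}

```text
clock: 2.43
position: [519.6, -225.5, 233.6]
tool_rot: [0.122, 0.993, -0.0, 0.001]
ft_force: [-0.2, 0.4, 0.2]
grip_width: 92.9
grasp_force: 0.0
```

```bash
python3 -c "
from h import *
to([520,-228,232],166);im,d=grab('wrist','w1')
cv2.imwrite('pics/w1.png',cv2.resize(im,(800,500)))"
```

```text
t 2.43 pos [ 519.6 -225.5  233.6] yaw 166.03 q [-0.5   0.04  1.58  0.    1.52 -1.83] W 92.9 F [-0.2  0.4  0.2] tilt [ 0.001 -0.    -1.   ] 
 delta [-0.1  -0.23  0.16] turn 0.0
```

View pics/w1.png

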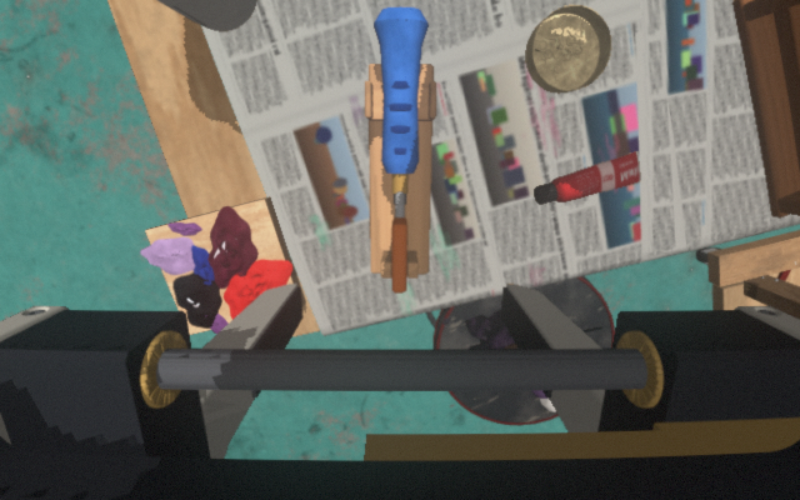

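```bash
python3 - <<'E'
from h import *
f=load('w1')
for v in range(168,240,5):
    print(v,world('wrist','w1',320,v).round(1), end=' ')
    row=f['d'][v,300:340]; print(row.round()[10:30:2])
for u,v in((321,20),(320,60),(321,110)): print(world('wrist','w1',u,v).round(1))
# mask centre of orange per height
h=cv2.cvtColor(f['im'],cv2.COLOR_BGR2HSV);m=(h[...,0]<14)&(h[...,1]>150);m[:160]=0;m[240:]=0;m[:,:290]=0;m[:,350:]=0
P=np.array([world('wrist','w1',u,v) for v,u in np.argwhere(m) if f['d'][v,u]>0]);t=P[(P[:,2]>95)&(P[:,2]<110)]
print(len(P),len(t),t.mean(0),'z',np.median(t[:,2]))
c=t.mean(0);w=np.linalg.svd((t-c)[:,:2])[2][0];print('ang',np.degrees(np.arctan2(w[1],w[0])),np.percentile((t-c)[:,:2]@w,[1,99]))
b=(h[...,0]>100)&(h[...,0]<125)&(h[...,1]>130);b[140:]=0;b[:,:290]=0;b[:,350:]=0
P=np.array([world('wrist','w1',u,v) for v,u in np.argwhere(b) if f['d'][v,u]>0]);P=P[P[:,2]>45]
k=P.mean(0);print('limb',len(P),k,'line ang',np.degrees(np.arctan2(c[1]-k[1],c[0]-k[0])))
E
```

```text
168 [ 501.4 -221.2   71.8] [378. 377. 377. 320. 317. 316. 317. 378. 378. 377.]
173 [ 506.4 -222.5   72.1] [379. 379. 377. 322. 316. 317. 318. 379. 378. 379.]
178 [ 507.1 -222.6   94.4] [381. 380. 307. 297. 295. 296. 295. 299. 381. 381.]
183 [ 510.5 -223.4  100.9] [382. 383.   0. 291. 290. 289. 290. 290. 381. 383.]
188 [ 515.1 -224.6  101.2] [383. 384. 293. 291. 291. 292. 290. 292. 385. 383.]
193 [ 520.  -225.8  100.7] [385. 384. 295. 294. 293. 292. 293. 294. 298. 385.]
198 [ 524.7 -227.   100.9] [387. 386. 295. 295. 293. 294. 294. 295. 386. 387.]
203 [ 529.4 -228.2  101. ] [373. 374. 296. 297. 295. 294. 295. 296. 375. 376.]
208 [ 534.4 -229.4  100.7] [354. 355. 297. 296. 297. 298. 296. 297.   0. 354.]
213 [ 539.4 -230.7  100.1] [349. 349. 298. 298. 298. 298. 298. 297. 349. 347.]
218 [ 544.1 -231.8  101. ] [350. 350. 299. 300. 298. 298. 299. 298. 351. 349.]
223 [ 549.1 -233.1  100.9] [408. 406. 301. 301. 301. 301. 300. 301. 406. 406.]
228 [ 554.2 -234.4  100.8] [407. 408. 304. 301. 301. 302. 302. 302. 408. 409.]
233 [ 559.4 -235.7  100.3] [411. 410. 409. 302. 302. 303. 303. 303. 412. 411.]
238 [ 6.046e+02 -2.472e+02 -1.000e-01] [413. 412. 414. 414. 412. 414. 412. 413. 411. 413.]
[ 366.3 -186.5   66. ]
[ 399.9 -195.9   63. ]
[ 445.8 -206.3   63.8]
474 474 [ 531.78287565 -229.6162855   100.57584774] z 100.63129899668021
ang -14.528103885095849 [-24.69913826  26.30710906]Traceback (most recent call last):
  File "<stdin>", line 13, in <module>
  File "h.py", line 9, in world
    f=load(tag);P=camera_params(n);K=np.array(P['intrinsics'])
                  ~~~~~~~~~~~~~^^^
ValueError: time passes only in moves, steps and waits
```

```bash
python3 -c "
import re
s=open('h.py').read().replace('from rig import *','from rig import *\nimport functools\ncamera_params=functools.lru_cache(None)(camera_params)\n');open('h.py','w').write(s)
from h import *
to([518.9,-226.2,86],165.5)"
```

```text
t 2.48 pos [ 519.8 -225.4  234. ] yaw 166.06 q [-0.5   0.04  1.58  0.    1.52 -1.83] W 93.0 F [-0.  -0.4 -0.4] tilt [ 0.002 -0.001 -1.   ] 
 delta [ 0.1  -0.09 14.8 ] turn 0.6
```

Call:
{"op": "step_arm", "data": {"deltas": [[[0.1, 0, 4, 0.5, 1], [0.1, 0, 8, 0.5, 1], [0.1, 0, 12, 0.5, 1], [0.1, 0, 13.5, 0.5, 1], [0.1, 0, 14.7, 0.5, 1], [0.1, 0, 14.7, 0.5, 1], [0.1, 0, 14.7, 0.5, 1], [0.1, 0, 14.7, 0.5, 1]]]}}

```text
clock: 3.15
position: [520.1, -226.6, 88.3]
tool_rot: [0.126, 0.992, -0.001, 0.002]
ft_force: [-0.3, 0.6, -0.1]
grip_width: 92.9
grasp_force: 0.0
```

```bash
python3 -c "
from h import *
to([518.9,-226.2,86],165.5)"
```

```text
t 3.15 pos [ 520.1 -226.6   88.3] yaw 165.52 q [-0.5   0.15  1.73 -0.    1.25 -1.82] W 92.9 F [-0.3  0.6 -0.1] tilt [ 0.004 -0.002 -1.   ] 
 delta [0.13 0.01 0.23] turn 0.0
```

Call:
{"op": "step_arm", "data": {"deltas": [[[0.1, 0, 0.2, 0, -1], [0.1, 0, 0.2, 0, -1], [0.1, 0, 0.2, 0, -1], [0.1, 0, 0.2, 0, -1], [0.1, 0, 0.2, 0, -1], [0.1, 0, 0.2, 0, -1], [0.1, 0, 0.2, 0, -1], [0.1, 0, 0.2, 0, -1], [0.1, 0, 0.2, 0, -1], [0.1, 0, 0.2, 0, -1], [0.1, 0, 0.2, 0, -1], [0.1, 0, 0.2, 0, -1]]], "squeeze": 4}}

```text
clock: 4.15
position: [517.5, -225.8, 83.6]
tool_rot: [0.126, 0.992, -0.0, -0.0]
ft_force: [0.9, -0.2, 0.3]
grip_width: 17.8
grasp_force: 0.0
```

Call:
{"op": "step_arm", "data": {"deltas": [[[0, 0, 0, 0, -1], [0, 0, 0, 0, -1], [0, 0, 0, 0, -1], [0, 0, 0, 0, -1], [0, 0, 0, 0, -1]]]}}

```text
clock: 4.57
position: [517.5, -225.8, 83.6]
tool_rot: [0.126, 0.992, -0.0, 0.0]
ft_force: [-0.5, -0.2, -0.7]
grip_width: 12.1
grasp_force: 4.0
```

Call:
{"op": "step_arm", "data": {"deltas": [[[0.25, 0, -0.55, 0, -1], [0.53, 0, -1.1, 0, -1], [0.84, 0, -1.6, 0, -1], [1.15, 0, -2.16, 0, -1], [1.5, 0, -2.65, 0, -1], [1.86, 0, -3.15, 0, -1], [2.25, 0, -3.6, 0, -1], [2.66, 0, -4.08, 0, -1], [3.1, 0, -4.5, 0, -1], [3.5, 0, -4.94, 0, -1], [4.0, 0, -5.3, 0, -1], [4.48, 0, -5.7, 0, -1]]]}}

```text
clock: 5.57
position: [473.6, -214.4, 140.9]
tool_rot: [0.126, 0.992, 0.0, -0.0]
ft_force: [0.3, -0.0, -0.7]
grip_width: 12.1
grasp_force: 4.0
```

```bash
cat >> h.py <<'E'
def pitch(tag):
    grab('wrist',tag);f=load(tag);P=camera_params('wrist');K=np.array(P['intrinsics'])
    h=cv2.cvtColor(f['im'],cv2.COLOR_BGR2HSV)
    def pts(m):
        m=m&(f['d']>0);m[:,:300]=0;m[:,342:]=0;m[250:]=0
        vu=np.argwhere(m);z=f['d'][m];xy=cv2.undistortPoints(vu[:,::-1].astype(float).reshape(-1,1,2),K,np.array(P['dist_coeffs']))[:,0]
        c=np.c_[xy*z[:,None],z,np.ones(len(z))];return (np.array(P['T_tool_cam'])@c.T).T[:,:3]
    def fit(p):
        c=np.median(p,0);
        for _ in range(5):
            a=np.polyfit(p[:,0],p[:,2],1);r=p[:,2]-np.polyval(a,p[:,0]);p=p[abs(r)<max(2,1.5*r.std())]
        return len(p),p.min(0).round(1),p.max(0).round(1),'pitch',np.degrees(np.arctan(a[0])).round(1),'z0',a[1].round(1),'ymed',np.median(p[:,1]).round(1)
    B=pts((h[...,0]>100)&(h[...,0]<125)&(h[...,1]>130)); O=pts((h[...,0]<14)&(h[...,1]>150))
    B=B[(B[:,2]<160)];O=O[O[:,2]<60]
    print('limb',*fit(B)) if len(B)>30 else print('nolimb',len(B)); print('grip',*fit(O)) if len(O)>30 else print('nogrip',len(O))
E
python3 -c "
from h import *
to([518.9,-226.2,86],165.5);pitch('w2')"
```

```text
t 5.57 pos [ 473.6 -214.4  140.9] yaw 165.49 q [-0.52 -0.02  1.82  0.    1.35 -1.84] W 12.1 F [ 0.3 -0.  -0.7] tilt [-0.  0. -1.] 
 delta [-4.68 -0.01  5.49] turn -0.0
limb 5574 [ 46.  -10.9  18.5] [128.2  11.8  24.3] pitch 1.7 z0 18.6 ymed 0.7
grip 172 [  8.6  -4.6 -16.8] [11.4  6.  -7.3] pitch 70.7 z0 -42.2 ymed 1.1
```

View pics/w2.png

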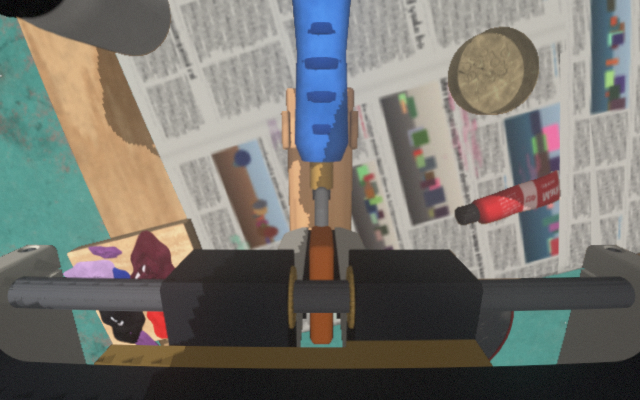

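Call:
{"op": "step_arm", "data": {"deltas": [[[0, 0, 0, 0, -1], [0, 0, 0, 0, -1], [0, 0, -3, 0, -1], [0, 0, -7, 0, -1], [0, 0, -11, 0, -1], [0, 0, -15, 0, -1], [0, 0, -19, 0, -1], [0, 0, -23, 0, -1], [0, 0, -27, 0, -1], [0, 0, -30, 0, -1], [0, 0, -31.5, 0, -1], [0, 0, -32, 0, -1]]], "squeeze": 20}}

```text
clock: 6.62
position: [474.9, -214.9, 464.4]
tool_rot: [0.126, 0.992, -0.001, 0.003]
ft_force: [0.3, -0.7, -1.7]
grip_width: 12.1
grasp_force: 20.0
```

```bash
python3 -c "
from h import *
to([600,120,460],189)"
```

```text
t 6.62 pos [ 474.9 -214.9  464.4] yaw 165.5 q [-0.52 -0.06  1.26  0.    1.93 -1.84] W 12.1 F [ 0.3 -0.7 -1.7] tilt [ 0.005 -0.003 -1.   ] 
 delta [-3.72 35.56  0.41] turn -23.5
```

Call:
{"op": "step_arm", "data": {"deltas": [[[-0.4, 3, 0, -3, -1], [-0.8, 7, 0, -6, -1], [-1.2, 11, 0, -10, -1], [-1.6, 15, 0, -14, -1], [-2, 19, 0, -18, -1], [-2.4, 23, 0, -23.5, -1], [-2.8, 27, 0, -23.5, -1], [-3.2, 31, 0, -23.5, -1], [-3.7, 34, 0, -23.5, -1], [-3.7, 35.5, 0, -23.5, -1], [-3.7, 35.5, 0, -23.5, -1], [-3.7, 35.5, 0, -23.5, -1]]]}}

```text
clock: 7.62
position: [598.8, 120.1, 458.8]
tool_rot: [-0.079, 0.997, -0.0, -0.001]
ft_force: [-0.8, -0.6, -2.0]
grip_width: 12.0
grasp_force: 20.0
```

Call:
{"op": "step_arm", "data": {"deltas": [[[0, 0, 0, 0, -1], [0, 0, 0, 0, -1], [0, 0, 0, 0, -1]]]}}

```text
clock: 7.87
position: [598.8, 118.4, 461.0]
tool_rot: [-0.077, 0.997, -0.0, 0.0]
ft_force: [-0.7, 0.1, -1.7]
grip_width: 12.0
grasp_force: 20.0
```

```bash
python3 -c "
from h import *
to([600,120,460],189);pitch('w3');im=load('w3')['im'];cv2.imwrite('pics/w3.png',im)"
```

```text
t 7.87 pos [598.8 118.4 461. ] yaw -171.12 q [ 0.11  0.19  1.01 -0.    1.94 -1.61] W 12.0 F [-0.7  0.1 -1.7] tilt [ 0.001 -0.    -1.   ] 
 delta [-0.15  0.14  0.1 ] turn -0.1
limb 5573 [ 45.7 -11.   18.6] [128.   11.8  24.6] pitch 1.8 z0 18.8 ymed 0.7
grip 258 [  8.2  -4.8 -17.1] [11.1  6.4 -2.8] pitch 71.7 z0 -40.9 ymed 0.7
```

View pics/w3.png

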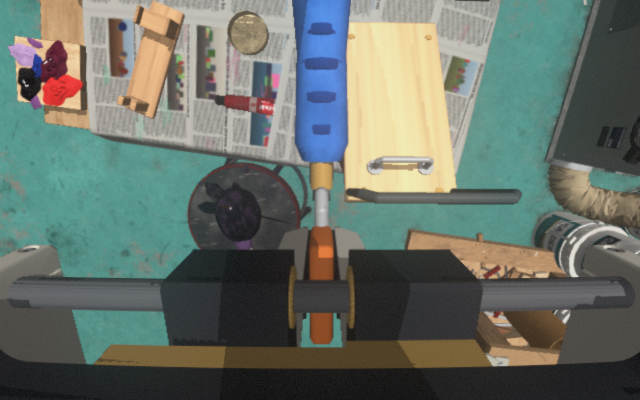

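```bash
python3 - <<'E'
from h import *
f=load('w3');im=f['im']
cv2.imwrite('pics/c3.png',cv2.resize(im[145:210,340:460],(720,390),interpolation=cv2.INTER_CUBIC))
for u in range(380,426,4):
    c=f['d'][150:172,u];v=150+int(np.argmin(np.where(c>0,c,1e9)));print(u,v,world('wrist','w3',u,v).round(1))
uv=[(u,v) for u in range(365,435,4) for v in range(40,150,6)]
P=np.array([world('wrist','w3',u,v) for u,v in uv]);c=P.mean(0);n=np.linalg.svd(P-c)[2][2];n*=np.sign(n[2]);print('c',c.round(1),'n',n.round(3),'yaw',np.degrees(np.arctan2(-n[1],-n[0])).round(1))
for u in (380,400,420,500):
    c=f['d'][185:205,u];v=185+int(np.argmin(np.where(c>0,c,1e9)));print('hoop',world('wrist','w3',u,v).round(1))
E
```

```text
380 159 [569.5 189.2 227.5]
384 158 [567.3 193.6 229.1]
388 160 [568.9 198.8 230.1]
392 159 [566.9 203.6 229.5]
396 159 [566.1 208.4 230. ]
400 159 [565.3 213.3 230.1]
404 159 [564.6 218.4 229.8]
408 159 [563.7 223.2 230.1]
412 160 [564.2 228.4 230.2]
416 158 [561.  233.1 229.2]
420 158 [560.2 237.9 229.8]
424 159 [560.6 243.2 229.8]
c [479.4 215.1 144.2] n [-0.495 -0.077  0.866] yaw 8.9
hoop [588.2 166.8 366.6]
hoop [584.1 183.1 365.7]
hoop [583.1 199.7 366.3]
hoop [570.3 266.5 365.6]
```

View pics/c3.png

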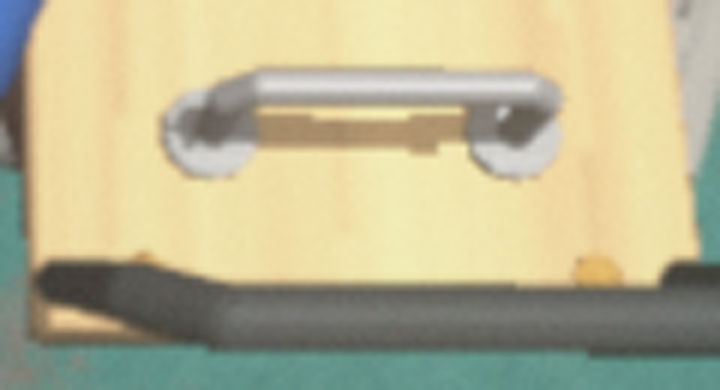

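```bash
cat >> h.py <<'E'
EYE=np.array([564.3,221,226]);U=np.array([.988,.156,0]);L=np.array([-.156,.988,0])
def te(h,v,l=0,yaw=189): to(EYE+h*U+l*L+[0,0,v],yaw)
E
python3 -c "
from h import *
te(-68.5,31)"
```

```text
t 7.92 pos [598.8 118.5 461. ] yaw -171.11 q [ 0.11  0.19  1.01 -0.    1.94 -1.61] W 12.0 F [ 0.3 -0.9 -1.3] tilt [ 0.001 -0.    -1.   ] 
 delta [ 8.69 10.65 20.4 ] turn -0.1
```

Call:
{"op": "step_arm", "data": {"deltas": [[[3, 3, 0, 0, -1], [6, 6, 0, 0, -1], [8.7, 9, 0, 0, -1], [8.7, 10.6, 2, 0, -1], [8.7, 10.6, 6, 0, -1], [8.7, 10.6, 10, 0, -1], [8.7, 10.6, 14, 0, -1], [8.7, 10.6, 17, 0, -1], [8.7, 10.6, 19.5, 0, -1], [8.7, 10.6, 20.4, 0, -1], [8.7, 10.6, 20.4, 0, -1], [8.7, 10.6, 20.4, 0, -1]]]}}

```text
clock: 8.92
position: [496.8, 210.6, 257.8]
tool_rot: [-0.078, 0.997, 0.0, 0.0]
ft_force: [0.6, 0.1, -0.5]
grip_width: 11.9
grasp_force: 20.0
```

```bash
python3 -c "
from h import *
te(-68.5,16);te(-117,-35.5)"
```

```text
t 8.92 pos [496.8 210.6 257.8] yaw -171.05 q [ 0.31 -0.04  1.62 -0.    1.56 -1.42] W 11.9 F [ 0.6  0.1 -0.5] tilt [ 0.001  0.    -1.   ] 
 delta [ 0.02 -0.03  1.58] turn -0.1
t 8.92 pos [496.8 210.6 257.8] yaw -171.05 q [ 0.31 -0.04  1.62 -0.    1.56 -1.42] W 11.9 F [ 0.6  0.1 -0.5] tilt [ 0.001  0.    -1.   ] 
 delta [ 4.88 -0.03  6.73] turn -0.1
```

Call:
{"op": "step_arm", "data": {"deltas": [[[0, 0, 0.6, 0, -1], [0, 0, 1.1, 0, -1], [0.3, 0, 1.6, 0, -1], [0.6, 0, 1.95, 0, -1], [0.9, 0, 2.3, 0, -1], [1.2, 0, 2.6, 0, -1], [1.5, 0, 2.95, 0, -1], [1.8, 0, 3.3, 0, -1], [2.1, 0, 3.6, 0, -1], [2.4, 0, 3.95, 0, -1], [2.7, 0, 4.25, 0, -1], [3.0, 0, 4.55, 0, -1]]], "squeeze": 4}}

```text
clock: 9.92
position: [466.6, 206.2, 210.8]
tool_rot: [-0.078, 0.997, 0.0, 0.0]
ft_force: [-0.7, -0.3, -0.8]
grip_width: 12.1
grasp_force: 4.0
```

```bash
python3 -c "
from h import *
te(-117,-35.5);pitch('w4')"
```

```text
t 9.92 pos [466.6 206.2 210.8] yaw -171.01 q [ 0.32 -0.1   1.76 -0.    1.48 -1.41] W 12.1 F [-0.7 -0.3 -0.8] tilt [ 0.  0. -1.] 
 delta [ 1.82 -0.06  2.03] turn -0.0
limb 5029 [ 39.1 -12.2  31.5] [140.1  13.1  61. ] pitch 15.3 z0 21.1 ymed 0.7
grip 312 [  8.   -4.7 -15.9] [ 14.5   6.5 -10.7] pitch 22.0 z0 -18.4 ymed 0.7
```

Call:
{"op": "step_arm", "data": {"deltas": [[[0.2, 0, 0.23, 0, -1], [0.4, 0, 0.45, 0, -1], [0.6, 0, 0.7, 0, -1], [0.8, 0, 0.9, 0, -1], [1.0, 0, 1.13, 0, -1], [1.2, 0, 1.35, 0, -1], [1.4, 0, 1.57, 0, -1], [1.6, 0, 1.8, 0, -1], [1.8, 0, 2.03, 0, -1], [2.0, 0, 2.2, 0, -1], [2.0, 0, 2.2, 0, -1]]]}}

```text
clock: 10.88
position: [446.7, 203.1, 189.2]
tool_rot: [-0.078, 0.997, -0.0, -0.0]
ft_force: [-2.3, 0.0, 0.5]
grip_width: 11.9
grasp_force: 4.0
```

```bash
python3 -c "
from h import *
te(-117,-35.5);pitch('w5')"
```

```text
t 10.88 pos [446.7 203.1 189.2] yaw -171.0 q [ 0.32 -0.14  1.84 -0.    1.44 -1.41] W 11.9 F [-2.3  0.   0.5] tilt [-0. -0. -1.] 
 delta [-0.19 -0.07 -0.13] turn -0.0
limb 3442 [ 26.4 -15.2  41.3] [129.4  15.9 106.9] pitch 31.9 z0 25.1 ymed 1.4
grip 441 [  7.8  -4.8 -15. ] [16.6  6.5 -7.4] pitch 32.4 z0 -19.2 ymed 0.7
```

Call:
{"op": "step_arm", "data": {"deltas": [[[0, 0, 0, 0, -1], [0, 0, 0, 0, -1], [0, 0, 0, 0, -1], [0, 0, -1.5, 0, -1], [0, 0, -4, 0, -1], [0, 0, -7, 0, -1], [0, 0, -9.5, 0, -1], [-1.5, 0, -10.5, 0, -1], [-3.5, 0, -10.5, 0, -1], [-5.2, 0, -10.5, 0, -1], [-5.2, 0, -10.5, 0, -1], [-5.2, 0, -10.5, 0, -1]]], "squeeze": 55}}

```text
clock: 11.93
position: [498.7, 211.1, 293.2]
tool_rot: [-0.078, 0.997, -0.0, -0.001]
ft_force: [-0.3, -0.7, -2.2]
grip_width: 12.0
grasp_force: 55.0
```

```bash
python3 -c "
from h import *
te(-65.3,68);pitch('w6')
im,d=grab('side','side1');cv2.imwrite('pics/s1.png',cv2.resize(im[60:240,200:380],(600,600),interpolation=cv2.INTER_CUBIC))"
```

```text
t 11.93 pos [498.7 211.1 293.2] yaw -171.03 q [ 0.31 -0.04  1.56 -0.    1.63 -1.42] W 12.0 F [-0.3 -0.7 -2.2] tilt [-0.001 -0.    -1.   ] 
 delta [-0.11 -0.05 -0.08] turn -0.0
limb 3327 [ 26.4 -15.2  41.6] [129.2  15.9 105.8] pitch 31.8 z0 25.3 ymed 1.3
grip 447 [  7.7  -4.8 -15.1] [16.5  6.5 -7.1] pitch 32.4 z0 -19.1 ymed 0.7
```

View pics/s1.png

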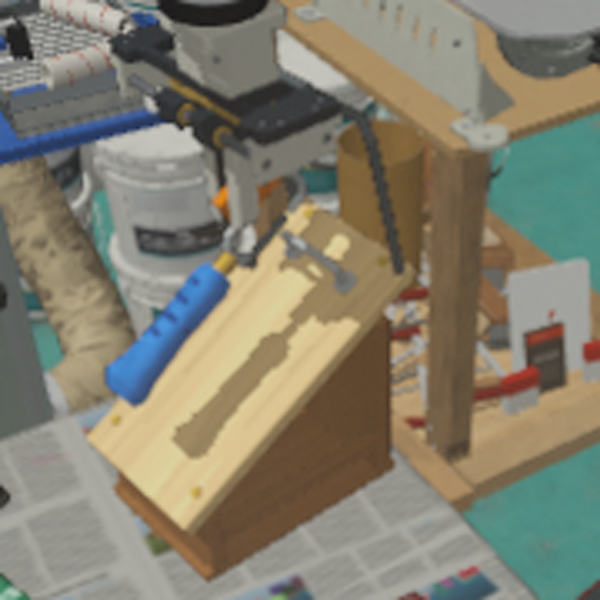

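Call:
{"op": "step_arm", "data": {"deltas": [[[-0.5, 0, 0.8, 0, -1], [-1.0, 0, 1.6, 0, -1], [-1.4, 0, 2.2, 0, -1], [-1.7, 0, 2.7, 0, -1], [-1.9, 0, 3.1, 0, -1], [-2.1, 0, 3.4, 0, -1], [-2.2, 0, 3.6, 0, -1], [-2.2, 0, 3.6, 0, -1]]]}}

```text
clock: 12.7
position: [520.0, 214.6, 257.7]
tool_rot: [-0.078, 0.997, -0.0, -0.0]
ft_force: [-2.6, -0.1, -0.0]
grip_width: 12.2
grasp_force: 55.0
```

```bash
python3 -c "
from h import *
te(-38.9-1,22.7)"
```

```text
t 12.7 pos [520.  214.6 257.7] yaw -171.01 q [ 0.3   0.02  1.56 -0.    1.56 -1.43] W 12.2 F [-2.6 -0.1 -0. ] tilt [-0.001 -0.    -1.   ] 
 delta [-0.48 -0.06  0.9 ] turn -0.0
```

Call:
{"op": "step_arm", "data": {"deltas": [[[-0.15, 0, 0.25, 0, -1], [-0.3, 0, 0.5, 0, -1], [-0.45, 0, 0.75, 0, -1], [-0.55, 0, 0.95, 0, -1], [-0.55, 0, 0.95, 0, -1], [-0.55, 0, 0.95, 0, -1]]]}}

```text
clock: 13.2
position: [525.3, 215.5, 248.3]
tool_rot: [-0.078, 0.997, -0.0, -0.0]
ft_force: [-2.8, -0.0, 0.1]
grip_width: 11.7
grasp_force: 55.0
```

```bash
python3 -c "
from h import *
te(-38.9-1,22.7);pitch('w7')"
```

```text
t 13.2 pos [525.3 215.5 248.3] yaw -171.01 q [ 0.3   0.04  1.56  0.    1.55 -1.43] W 11.7 F [-2.8 -0.   0.1] tilt [-0.001 -0.    -1.   ] 
 delta [ 0.05 -0.06 -0.04] turn -0.0
limb 3162 [ 26.4 -15.2  41.3] [128.3  15.9 104.9] pitch 31.7 z0 25.5 ymed 1.3
grip 437 [  7.8  -4.7 -14.7] [16.5  6.5 -7. ] pitch 33.1 z0 -19.3 ymed 0.7
```

Call:
{"op": "step_arm", "data": {"deltas": [[[0.35, 0, 0.2, 0, -1], [0.7, 0, 0.4, 0, -1], [1.05, 0, 0.6, 0, -1], [1.4, 0, 0.8, 0, -1], [1.75, 0, 1.0, 0, -1], [1.8, 0, 1.05, 0, -1], [1.8, 0, 1.05, 0, -1]]]}}

```text
clock: 13.83
position: [507.4, 212.7, 237.9]
tool_rot: [-0.078, 0.997, -0.0, -0.0]
ft_force: [0.1, 0.0, -1.4]
grip_width: 11.8
grasp_force: 55.0
```

```bash
python3 -c "
from h import *
te(-58.5,12.5);im,d=grab('side','side2');cv2.imwrite('pics/s2.png',cv2.resize(im[100:180,240:340],(800,600),interpolation=cv2.INTER_CUBIC))"
```

```text
t 13.83 pos [507.4 212.7 237.9] yaw -171.0 q [ 0.3  -0.01  1.62 -0.    1.53 -1.42] W 11.8 F [ 0.1  0.  -1.4] tilt [-0. -0. -1.] 
 delta [ 0.1  -0.07 -0.06] turn -0.0
```

View pics/s2.png

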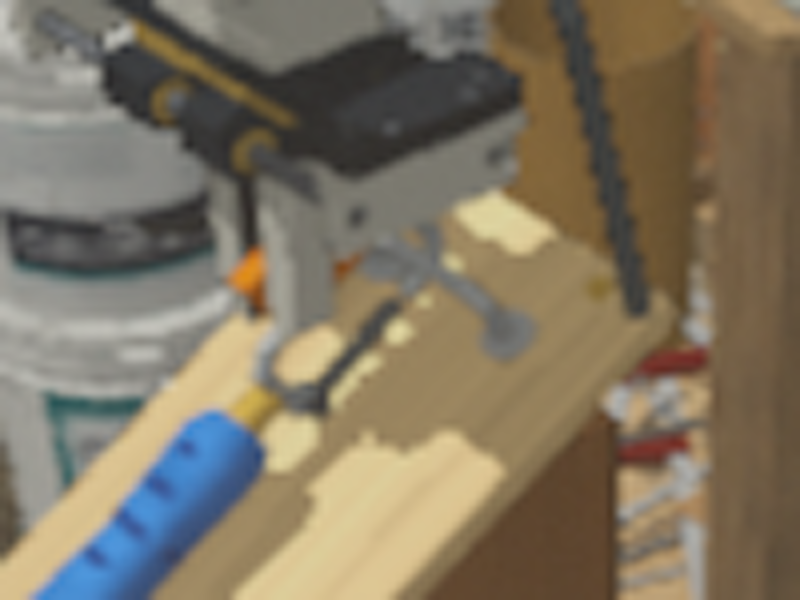

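Call:
{"op": "step_arm", "data": {"deltas": [[[0, 0, 0, 0, -1], [0, 0, 0, 0, -1], [0.1, 0, -0.2, 0, -1], [0.25, 0, -0.45, 0, -1], [0.4, 0, -0.7, 0, -1], [0.4, 0, -0.7, 0, -1]]], "squeeze": 8}}

```text
clock: 14.38
position: [504.8, 212.2, 245.9]
tool_rot: [-0.078, 0.997, 0.0, 0.001]
ft_force: [4.4, 0.2, -4.0]
grip_width: 12.0
grasp_force: 8.0
```

Call:
{"op": "step_arm", "data": {"deltas": [[[-0.2, 0, 0.4, 0, -1], [-0.4, 0, 0.8, 0, -1], [-0.55, 0, 1.15, 0, -1], [-0.6, 0, 1.4, 0, -1], [-0.6, 0, 1.4, 0, -1], [-0.6, 0, 1.4, 0, -1]]]}}

```text
clock: 14.88
position: [509.6, 213.0, 230.7]
tool_rot: [-0.078, 0.997, -0.0, -0.0]
ft_force: [-0.5, -0.0, -0.4]
grip_width: 11.7
grasp_force: 8.0
```

```bash
python3 -c "
from h import *
te(-58.5,12.5);pitch('w8')"
```

```text
t 14.88 pos [509.6 213.  230.7] yaw -171.01 q [ 0.3   0.    1.62 -0.    1.51 -1.42] W 11.7 F [-0.5 -0.  -0.4] tilt [-0.001 -0.    -1.   ] 
 delta [ 0.32 -0.06 -0.78] turn -0.0
limb 3493 [ 25.8 -14.7  41.4] [132.1  15.5 100.6] pitch 28.3 z0 27.4 ymed 1.3
grip 294 [  6.4  -4.8 -12.4] [12.8  6.6 -6.7] pitch 28.9 z0 -15.2 ymed 0.7
```

Call:
{"op": "step_arm", "data": {"deltas": [[[0, 0, 0, 0, -0.3], [0, 0, 0, 0, -0.3], [0, 0, 0, 0, -0.3], [0, 0, 0, 0, -0.3], [0, 0, 0, 0, -0.3], [0, 0, 0, 0, -0.3], [0.5, 0, -1, 0, -0.3], [1.5, 0, -3, 0, -0.3], [3, 0, -6, 0, -0.3], [5, 0, -9.5, 0, -0.3], [7, 0, -13, 0, -0.3], [8, 0, -15, 0, -0.3]]]}}

```text
clock: 15.93
position: [429.4, 200.5, 386.7]
tool_rot: [-0.079, 0.997, 0.001, 0.003]
ft_force: [1.1, 0.3, 1.6]
grip_width: 32.7
grasp_force: 0.0
```

Call:
{"op": "step_arm", "data": {"deltas": [[[3, 0, -3, 0, -0.3], [3, 0, -3, 0, -0.3], [3, 0, -3, 0, -0.3], [3, 0, -3, 0, -0.3], [3, 0, -3, 0, -0.3], [3, 0, -3, 0, -0.3], [3, 0, -3, 0, -0.3], [3, 0, -3, 0, -0.3], [3, 0, -3, 0, -0.3], [3, 0, -3, 0, -0.3], [3, 0, -3, 0, -0.3], [3, 0, -3, 0, -0.3]]]}}

```text
clock: 16.93
position: [401.1, 195.9, 411.1]
tool_rot: [-0.078, 0.997, -0.0, -0.0]
ft_force: [-0.3, 0.1, -0.8]
grip_width: 32.7
grasp_force: 0.0
```

```bash
python3 -c "
from h import *
te(-58.5,12.5);a,d=grab('side','side3');b,d=grab('top','top3');cv2.imwrite('pics/f.png',np.hstack([cv2.resize(a[110:230,225:325],(500,600),interpolation=3),cv2.resize(b[140:260,190:250],(300,600),interpolation=3)]))"
```

```text
t 16.93 pos [401.1 195.9 411.1] yaw -171.01 q [ 0.34 -0.29  1.56  0.    1.87 -1.39] W 32.7 F [-0.3  0.1 -0.8] tilt [-0. -0. -1.] 
 delta [-10.66  -0.06  17.26] turn -0.0
```

View pics/f.png

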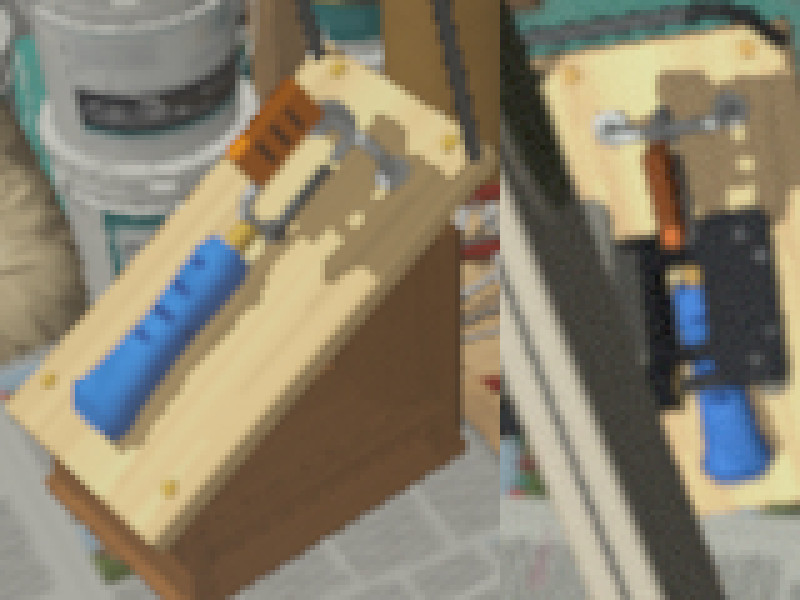

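The hook hangs on the eye, the gate bar lies straight (shut), and the gripper is well clear.

```bash
python3 -c "
from rig import close_job
print(close_job())"
```

```text
the job is handed in; nothing more can be done
None
```

The limb hangs on the eye by its snap hook with the gate shut, the gripper is clear, no move was made near the tube or the tin, and the job was handed in at about 17 s; the judge returned no verdict.

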